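# Set the prefilter over the lip of the step

### The job

On the grey metal step lies a flat white prefilter with an orange band along one end: slide it with the fingertips, away from the robot, until the orange band and nothing more (30 mm) hangs out past the step's black-nosed far edge, evenly along the whole edge, ready to be taken by the band later. Only push it: it must stay lying flat and never be picked up or tipped. Leave everything else where it is, and finish clear of it all.

Things in the scene. Friction and masses are not known exactly. Their poses are not given: they have to be found in the camera images.
- step: fixed bench step of grey sheet metal, 260 mm deep (x) by 360 mm wide (y), flat top 70 mm above the bench, open under the top between two side cheeks. Origin at the centre of its footprint on the bench; its own x axis points away from the robot to the far edge, which is straight, lies at x = +130 mm and has black rubber nosing; y runs along that edge, z up. Its place and yaw vary.
- lip (a point): middle of the step's far edge, at the top surface: 130 mm from the step's origin along its x and 70 mm up; same axes as the step
- prefilter: loose rigid flat filter panel, 140 mm (x) by 130 mm (y) by 8 mm thick, about 100 g, lying on the step's top, turned up to 12 degrees from square with the step. White frame with grey ribbed face, and an orange band 30 mm wide at its +x end (x = +40 to +70 mm), the end towards the far edge. The plain white end at x = -70 mm is towards the robot. Origin at the centre of its underside; x towards the band, z up.
- band_left (a point): on the prefilter's top face: end of the border between the white frame and the orange band, at the +y side (x = +40, y = +65, z = 8 mm from its origin). This border should finish above the step's far edge.
- band_right (a point): the other end of that border, at the -y side (x = +40, y = -65, z = 8 mm)
- tin: loose small blue-labelled can, 40 mm across, 45 mm tall, on the step to the left (+y) of the prefilter, about 150 mm from the step's middle line; origin under its centre
- jar: loose small jar, 40 mm across, 45 mm tall, on the step to the right (-y) of the prefilter, about 150 mm from the step's middle line; origin under its centre
- mint_tray: loose mint plastic tray, 210 x 150 x 40 mm, holds the cyclone; origin under its centre
- white_tray: loose white plastic tray, 210 x 150 x 40 mm, holds the crevice tool; origin under its centre
- grey_tray: loose grey plastic tray, 210 x 150 x 40 mm, holds a rubber seal ring; origin under its centre
- cyclone: loose pale-blue cyclone separator standing on its 88 mm wide black lid, cone up, 120 mm tall, in the mint tray; origin under its centre
- crevice_tool: loose black crevice nozzle, 160 mm long, 32 mm high, lying in the white tray; origin under its middle
- seal_ring: loose black rubber ring, 80 mm across, 12 mm thick, lying in the grey tray; origin under its centre

How it is judged (in metres and radians):
At the end, for the whole second after the job is handed in: both ends of the border between the white frame and the orange band are within 6 mm of the step's far edge (so 24 to 36 mm overhang at either side), and the prefilter lies flat on the step, at rest (x of band_left in the frame of step between 0.124 and 0.136 m and x of band_right in the frame of step between 0.124 and 0.136 m and angle between prefilter's own z axis and vertical below 0.05 rad and height (world z) of prefilter between 0.066 and 0.074 m and linear speed of prefilter below 0.01 m/s); the robot touches nothing.
It fails at once if the prefilter is lifted off the step or falls from it (its underside's centre more than 12 mm off the step's top) (height (world z) of prefilter above 0.082 m or height (world z) of prefilter below 0.058 m).
It fails at once if the prefilter is tipped by more than 10 degrees (angle between prefilter's own z axis and vertical above 0.175 rad).
It fails at once if the can, the jar, a tray, the cyclone, the crevice tool or the seal ring is moved by more than 20 mm (distance of any of tin, jar, mint_tray, white_tray, grey_tray, cyclone, crevice_tool, seal_ring from where it was at the start of the episode above 0.02 m).
It also fails if it takes over 32 s, if anything falls off the work surface, if the arm or the gripper's body presses on something with over 40 N, if the wrist force passes 120 N, or if a joint passes its speed limit or range.

### The arm

A 6-joint arm with a two-finger parallel gripper is mounted at the origin on the work surface. World frame = base frame: x ahead of the robot, y to its left, z up, the work surface at z = 0. Lengths are in mm, angles in rad, forces in N, time in s.
With the tool pointing down it reaches from about 250 to 725 mm from the base axis. Payload 4 kg.
Tool frame: the origin (TCP) lies at the very end of the fingers, on their centre line; the grasp point (between the pads) lies 19 mm behind it (r.tcp_to_grasp is the distance from the TCP to the grasp point, in mm); z points along the fingers, y is the line along which they close (so a half turn about z gives the same grasp; the last joint's range is limited). The gripper opens to 85 mm and grips with 20 to 120 N. Pads are 22 mm wide; open, the fingers measure 114 mm over their backs; the gripper's body (76 mm by 85 mm) begins 54 mm behind the grasp point. The pads swing forward as they close: fully open they stand 13 mm farther back than shut.
Start: joints at [1.126, 0.241, 0.005, 1.335, 0, 1.571], TCP at [215.137, 451.349, 231.306] pointing down, gripper open.
Joint ranges: [-2.72, 2.72], [-1.05, 1.87], [-1.09, 1.28], [-1.99, 2.15], [-1.42, 1.44], [-3.14, 3.14]. Speed limits (rad/s): [2.79, 2.79, 3.14, 3.14, 3.14, 3.14].

### API

Orientations are given as a unit quaternion [x, y, z, w].
In Python, from plant import r gives the robot as it stands. The module is installed in compiled form; this text tells all that it offers.
- The arm moves only by the shell command python3 -m crank 'ROWS' [FORCE]. ROWS is JSON, a list that holds one entry, the list of rows, each a list of 7 numbers: the finger opening in m, from 0 to 0.0854, then the shift along the tool's x, y, z in m, then the turn, a rotation vector about the tool's x, y, z in rad. In form: [[[gripper, tx, ty, tz, ax, ay, az], ...]]. A call has 1 to 12 rows; each row is the pose to reach, as a shift and turn from the pose commanded when the call began, along the tool's axes at that moment; what a row does not reach only later rows make up. A row lasts 1/12 s, in which the tool goes at most 41.7 mm and 7.16 degrees, less where a joint would pass 70% of its speed; a pose out of reach is approached as far as the arm can. A call with a gripper value outside its range is refused whole. The fingers move at their own pace and stop on an object; FORCE is the grip in N (left out, the last holds). Time passes only in rows, so rows that repeat a pose let the fingers close. It gives the time, the measured TCP pose, the force, the opening and the grip force at its end, in the units of the state.
- r.get_state(): the state, without advancing time (a new reading comes with each control period).
- r.camera(name): name is "scene" or "top" or "wrist"; returns a dict with "frame" (384x512x3 uint8, red, green, blue), "camera_matrix" (3x3 intrinsics, pixels), "world_from_camera" (4x4, takes a point from camera to world coordinates). Camera axes: x right, y up, looking along -z (the intrinsics and any distortion apply to the point x, -y, -z); pixel columns grow to the right and rows downward; lengths in mm; the calibration is good to about 2 mm. A picture is of the moment at which its call begins. There is no depth.
- r.sign_off(): hands the job in; it is judged then, once.
The state is a dict: "time_s": time; "joint_pos": joint angles; "joint_velocities": joint speeds; "joint_efforts": joint torques, N m; "tool_pos": TCP position; "tool_rot": TCP orientation; "force": force on the tool from outside, world axes, zero at the start; "ft_torque": the same for the moment, N m; "finger_gap": finger opening in mm; "gripper_force": force on a finger pad.
Only numpy, scipy, OpenCV 4.12 (cv2) and the standard library are available. Lean on these libraries where they do the work, as an engineer would, in place of code of your own. Each camera call takes 0.05 s, during which the arm holds its last target. There are 200 camera calls.

## Working session

There is one attempt and no reset: what is moved stays moved. The work goes in short steps, Python scripts to look and compute and a shell command to move; the robot and the scene stay as the last step left them, time stands still between calls to the robot, and variables do not carry over. Pictures are saved under pics/ and viewed, at most 10 in all, crops included, and the job is handed in when it is done.

```bash
mkdir -p pics; python3 - <<'E'
from plant import r
import cv2,numpy as np
np.set_printoptions(precision=3,suppress=True)
s=r.get_state();print(s)
for n in("top","scene"):
    c=r.camera(n);cv2.imwrite(f"pics/{n}0.png",c["frame"][:,:,::-1]);print(c["camera_matrix"],c["world_from_camera"],[k for k in c])
E
```

```text
{'time_s': 0.0, 'joint_pos': array([ 1.126,  0.241,  0.004,  1.335, -0.   ,  1.571]), 'joint_velocities': array([ 0.001,  0.001, -0.001, -0.   ,  0.001, -0.001]), 'joint_efforts': array([ -0.001, -37.232,  25.241,   0.017,  -0.   ,   0.   ]), 'tool_pos': array([214.877, 450.796, 230.41 ]), 'tool_rot': array([ 0.221,  0.975, -0.001, -0.   ]), 'force': array([-1.139, -0.129,  0.567]), 'ft_torque': array([-0.053, -0.028, -0.064]), 'gripper_force': 0.0, 'finger_gap': 85.36223671574461}
[[348.789   0.    261.19 ]
 [  0.    348.789 192.766]
 [  0.      0.      1.   ]] [[   0.005    0.992   -0.13   364.318]
 [  -1.       0.007    0.018   -0.279]
 [   0.019    0.129    0.991 1226.719]
 [   0.       0.       0.       1.   ]] ['frame', 'camera_matrix', 'world_from_camera']
[[472.135   0.    250.098]
 [  0.    472.135 190.194]
 [  0.      0.      1.   ]] [[  -0.353   -0.797    0.49  1229.602]
 [   0.935   -0.3      0.187  236.775]
 [  -0.002    0.524    0.852 1244.802]
 [   0.       0.       0.       1.   ]] ['frame', 'camera_matrix', 'world_from_camera']
```

View pics/top0.png

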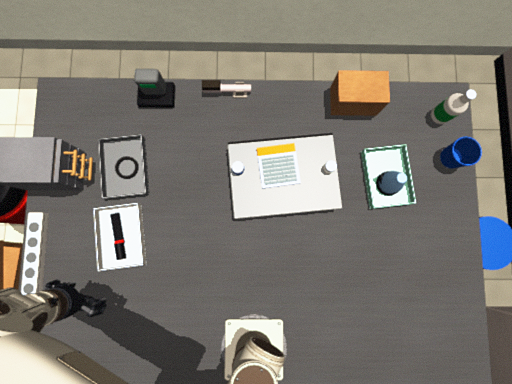

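View pics/scene0.png

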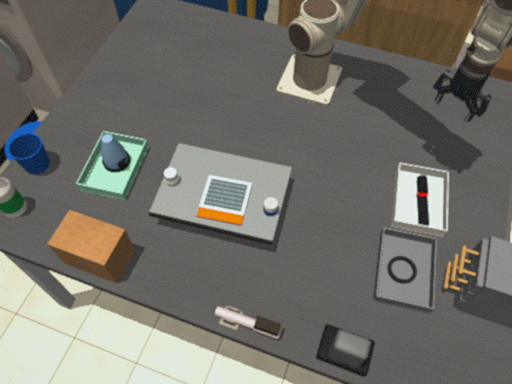

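The top view shows the step at about columns 228–342, rows 134–220. The panel is at 257–300, 144–188 with its band up (far side). I'll enlarge both views.

```bash
python3 - <<'E'
import cv2
a=cv2.imread("pics/top0.png")[128:225,222:350];cv2.imwrite("pics/topc.png",cv2.resize(a,None,fx=6,fy=6,interpolation=cv2.INTER_CUBIC))
a=cv2.imread("pics/scene0.png")[143:245,145:298];cv2.imwrite("pics/scc.png",cv2.resize(a,None,fx=5,fy=5,interpolation=cv2.INTER_CUBIC))
E
```

```text
(no output)
```

View pics/topc.png

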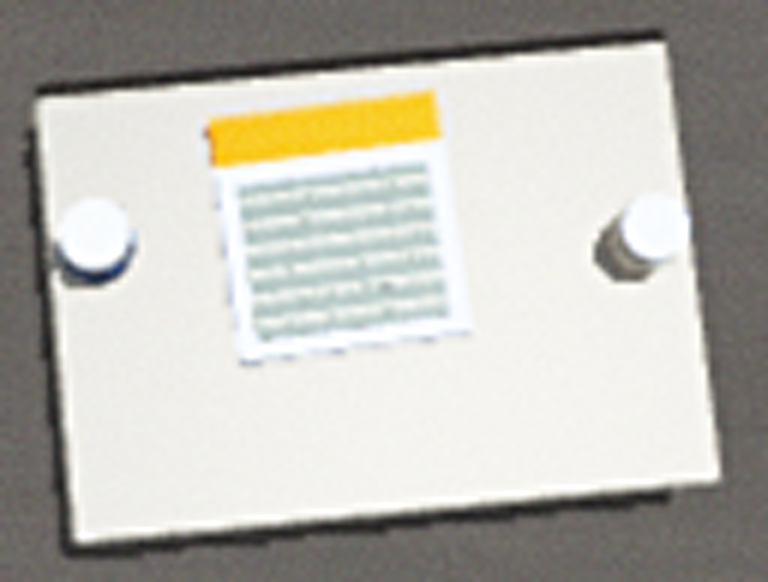

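View pics/scc.png

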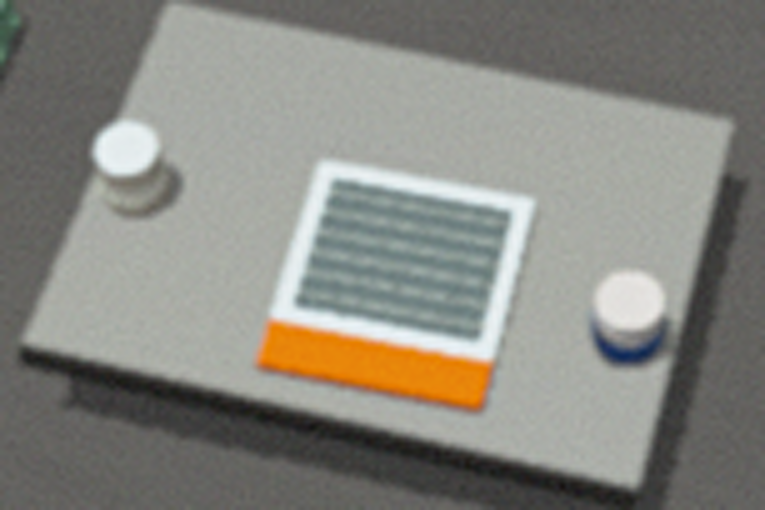

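Top crop: step corners at (38,98), (664,42), (718,482) and (75,543); the panel runs from (210,120) to (470,333), with the tin left and the jar right. Scene crop: corners at (25,345), (640,488), (733,120) and (175,5). I'll compute positions from these.

```bash
cat > h.py <<'E'
import numpy as np,cv2
np.set_printoptions(precision=1,suppress=True)
def proj(c,P):
    T=np.linalg.inv(c["world_from_camera"]);q=(T[:3,:3]@np.atleast_2d(P).T).T+T[:3,3]
    q=q*[1,-1,-1];p=(c["camera_matrix"]@q.T).T;return p[:,:2]/p[:,2:]
def ray(c,uv,z):
    uv=np.atleast_2d(np.array(uv,float));d=np.c_[uv,np.ones(len(uv))]@np.linalg.inv(c["camera_matrix"]).T*[1,-1,-1]
    T=c["world_from_camera"];d=d@T[:3,:3].T;o=T[:3,3];return (o+d*((z-o[2])/d[:,2])[:,None])[:,:2]
def fit(P,L):  # rigid 2d L->P ; x,y,yaw
    P,L=np.array(P),np.array(L,float);a=P-P.mean(0);b=L-L.mean(0)
    t=np.arctan2((b[:,0]*a[:,1]-b[:,1]*a[:,0]).sum(),(a*b).sum())
    R=np.array([[np.cos(t),-np.sin(t)],[np.sin(t),np.cos(t)]]);o=P.mean(0)-R@L.mean(0)
    return o,t,P-(o+L@R.T)
def crop(p,f,off): return (np.array(p)+.5)/f-.5+np.array(off)
E
python3 - <<'E'
from h import *; from plant import r
LS=[(130,180),(130,-180),(-130,-180),(-130,180)]; LP=[(70,65),(70,-65),(40,65),(40,-65),(-70,-65),(-70,65)]
for n,f,off,S,P,C in(("top",6,(222,128),[(38,98),(664,42),(718,482),(75,543)],[(210,120),(437,92),(212,165),(440,138),(470,333),(241,361)],[(96,231),(655,229)]),
 ("scene",5,(145,143),[(640,488),(25,345),(175,5),(733,120)],[(483,409),(258,367),(491,360),(270,320),(320,160),(535,199)],[(630,298),(128,150)])):
    c=r.camera(n)
    o,t,e=fit(ray(c,crop(S,f,off),70),LS);print(n,"step",o,np.degrees(t),e.ravel())
    p,u,e=fit(ray(c,crop(P,f,off),78),LP);print("pan",p,np.degrees(u),e.ravel())
    R=np.array([[np.cos(t),-np.sin(t)],[np.sin(t),np.cos(t)]]);print("pan in step",(p-o)@R,np.degrees(u-t))
    print("cans",ray(c,crop(C,f,off),115), "in step",(ray(c,crop(C,f,off),115)-o)@R)
E
```

```text
top step [574.5 -98.3] 5.731973430247006 [-3.6 -1.2 -3.  -0.   3.3  1.2  3.3  0.1]
pan [609.3 -77.2] 7.595951910057822 [-1.8 -1.4 -1.5 -0.8  2.   1.2  1.6  1.7 -0.4  0.4  0.  -1. ]
pan in step [36.8 17.5] 1.8639784798108165
cans [[ 596.4   56.4]
 [ 600.1 -247. ]] in step [[  37.2  151.7]
 [  10.7 -150.5]]
scene step [577.1 -98.2] 6.15158612027622 [-4.2 -1.5 -4.2 -0.6  4.7  4.   3.7 -1.9]
pan [611.5 -79. ] 8.749459292963051 [ 0.8  0.7  0.8  1.2 -0.  -1.8  0.3 -0.2 -1.2 -0.1 -0.6  0.3]
pan in step [36.3 15.4] 2.597873172686831
cans [[ 596.3   55.3]
 [ 605.1 -247.8]] in step [[  35.6  150.5]
 [  11.8 -151.8]]
```

The panel is about 34 mm ahead of the step's origin, 16 mm left, and turned about 2° from square. Plan: keep the gripper open and use both fingers as a two-point pusher, with the tool y axis along the step's edge. First I'll go above the area behind the panel.

```bash
python3 -m crank '[[[0.085,-0.04,-0.03,0,0,0,0],[0.085,-0.08,-0.06,0,0,0,0],[0.085,-0.11,-0.082,0,0,0,0],[0.085,-0.14,-0.105,0,0,0,0],[0.085,-0.17,-0.127,0,0,0,0],[0.085,-0.2,-0.15,0,0,0,0],[0.085,-0.225,-0.17,0,0,0,0],[0.085,-0.2445,-0.183,0,0,0,0],[0.085,-0.2445,-0.183,0,0,0,0],[0.085,-0.2445,-0.183,0,0,0,0]]]' && python3 -m crank '[[[0.085,-0.03,-0.02,0,0,0,-0.05],[0.085,-0.06,-0.045,0,0,0,-0.1],[0.085,-0.09,-0.07,0,0,0,-0.16],[0.085,-0.12,-0.09,0,0,0,-0.22],[0.085,-0.15,-0.11,0,0,0,-0.28],[0.085,-0.18,-0.135,0.01,0,0,-0.34],[0.085,-0.21,-0.157,0.02,0,0,-0.4],[0.085,-0.23,-0.172,0.03,0,0,-0.46],[0.085,-0.2445,-0.183,0.03,0,0,-0.52],[0.085,-0.2445,-0.183,0.03,0,0,-0.55],[0.085,-0.2445,-0.183,0.03,0,0,-0.55],[0.085,-0.2445,-0.183,0.03,0,0,-0.55]]]'; python3 - <<'E'
from plant import r; import cv2
c=r.camera("wrist");cv2.imwrite("pics/w1.png",c["frame"][:,:,::-1]);s=r.get_state();print(s["tool_pos"],s["tool_rot"],s["joint_pos"],s["force"])
E
```

```text
time_s: 1.03
tool_pos: [357.4, 180.0, 231.3]
tool_rot: [0.222, 0.975, 0.0, -0.0]
force: [-0.0, 0.1, -0.3]
finger_gap: 85.0
gripper_force: 0.0
time_s: 2.03
tool_pos: [499.1, -88.3, 200.9]
tool_rot: [-0.053, 0.999, 0.0, -0.0]
force: [0.3, 0.1, 0.3]
finger_gap: 85.2
gripper_force: 0.0
[499.00627903 -88.16397435 201.1265594 ] [-5.31039270e-02  9.98588921e-01  2.41192189e-04 -2.86376857e-04] [-1.75078213e-01  2.69506177e-01 -3.61929900e-02  1.26576419e+00
  3.40302918e-04 -2.81336170e-01] [-0.20593651  0.65107907 -0.22048911]
```

View pics/w1.png

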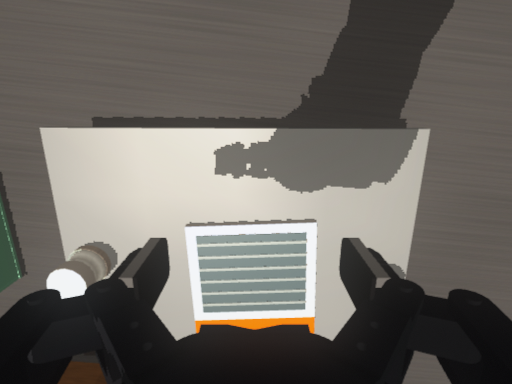

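The wrist view, with the robot side up, shows the step's near edge at row 128 (columns 41–430). The panel's near end runs (187,228)–(316,221), and the band is partly hidden behind the gripper at row 320. I'll measure from these.

```bash
python3 - <<'E'
from h import *; from plant import r
c=r.camera("wrist");print(c["world_from_camera"])
N=ray(c,[(41,128),(430,129)],70);print(N)
P=ray(c,[(187,228),(316,221),(196,322),(314,319)],78);print(P)
d=N[0]-N[1];d=-d/np.linalg.norm(d) if d[1]<0 and 0 else d/np.linalg.norm(d)
y=d if d[1]>0 else -d; x=np.array([y[1],-y[0]]);print("yaw",np.degrees(np.arctan2(x[1],x[0])),"width",np.linalg.norm(N[0]-N[1]))
o=N.mean(0)+130*x;print("step",o);print(((P-o)@np.c_[x,y]))
tcp=r.get_state()["tool_pos"];print("tcp",tcp,((tcp[:2]-o)@np.c_[x,y]))
E
```

```text
[[ -0.1  -1.   -0.3 428.3]
 [  1.   -0.1  -0.  -95.1]
 [  0.   -0.3   1.  344.2]
 [  0.    0.    0.    1. ]]
[[ 468.4 -288.7]
 [ 431.2   68.9]]
[[ 550.5 -148.8]
 [ 529.6  -23.1]
 [ 660.9 -134.2]
 [ 643.4   -6.3]]
yaw 5.9316920643017745 width 359.55926332180223
step [579.1 -96.5]
[[-33.9 -49. ]
 [-41.6  78.1]
 [ 77.5 -46. ]
 [ 73.2  83. ]]
tcp [499.  -88.2 201.3] [-78.8  16.5]
```

The estimates agree: about 55 mm to push. I'll go down behind the panel.

```bash
python3 -m crank '[[[0.085,0,0,0.035,0,0,0],[0.085,0,0,0.07,0,0,0],[0.085,0,0,0.1,0,0,0],[0.085,0,0,0.12,0,0,0],[0.085,0,0,0.13,0,0,0],[0.085,0,0,0.135,0,0,0],[0.085,0,0,0.135,0,0,0],[0.085,0,0,0.135,0,0,0]]]' && python3 -m crank '[[[0.085,0,0,0.001,0,0,0],[0.085,0,0,0.002,0,0,0],[0.085,0,0,0.003,0,0,0],[0.085,0,0,0.003,0,0,0],[0.085,0,0,0.003,0,0,0]]]'; python3 -m crank '[[[0.085,0,0,0.001,0,0,0],[0.085,0,0,0.002,0,0,0],[0.085,0,0,0.002,0,0,0],[0.085,0,0,0.002,0,0,0]]]'
```

```text
time_s: 2.8
tool_pos: [500.1, -89.3, 67.5]
tool_rot: [-0.053, 0.999, -0.0, 0.001]
force: [-1.0, -0.4, -0.1]
finger_gap: 84.7
gripper_force: 0.0
time_s: 3.22
tool_pos: [499.2, -89.5, 63.6]
tool_rot: [-0.053, 0.999, -0.0, 0.0]
force: [-0.3, -0.5, 1.0]
finger_gap: 85.3
gripper_force: 0.0
time_s: 3.55
tool_pos: [498.9, -89.4, 61.1]
tool_rot: [-0.053, 0.999, 0.0, -0.0]
force: [0.4, 0.2, 0.5]
finger_gap: 85.2
gripper_force: 0.0
```

```bash
for i in 1; do :; done; python3 -m crank '[[[0.085,0,0,0.001,0,0,0],[0.085,0,0,0.002,0,0,0],[0.085,0,0,0.002,0,0,0],[0.085,0,0,0.002,0,0,0]]]'; python3 -m crank '[[[0.085,0,0,0.0005,0,0,0],[0.085,0,0,0.001,0,0,0],[0.085,0,0,0.001,0,0,0]]]'; python3 -m crank '[[[0.085,0,0,0.0005,0,0,0],[0.085,0,0,0.001,0,0,0],[0.085,0,0,0.001,0,0,0]]]'
```

```text
time_s: 3.88
tool_pos: [499.0, -89.4, 59.2]
tool_rot: [-0.053, 0.999, 0.0, -0.0]
force: [-0.1, 1.0, -0.3]
finger_gap: 85.1
gripper_force: 0.0
time_s: 4.13
tool_pos: [499.1, -89.4, 58.3]
tool_rot: [-0.053, 0.999, 0.0, -0.0]
force: [-0.4, 0.5, 0.0]
finger_gap: 85.1
gripper_force: 0.0
time_s: 4.38
tool_pos: [499.0, -89.4, 57.2]
tool_rot: [-0.053, 0.999, 0.0, -0.0]
force: [-1.0, -0.7, -0.1]
finger_gap: 84.9
gripper_force: 0.0
```

```bash
python3 -m crank '[[[0.085,0,0,0.0005,0,0,0],[0.085,0,0,0.001,0,0,0],[0.085,0,0,0.001,0,0,0]]]'; python3 -m crank '[[[0.085,0,0,0.0005,0,0,0],[0.085,0,0,0.001,0,0,0],[0.085,0,0,0.001,0,0,0]]]'
```

```text
time_s: 4.63
tool_pos: [499.1, -89.5, 57.0]
tool_rot: [-0.053, 0.999, -0.0, 0.0]
force: [-1.2, 0.6, 5.6]
finger_gap: 84.9
gripper_force: 2.8
time_s: 4.88
tool_pos: [499.1, -89.4, 57.0]
tool_rot: [-0.053, 0.999, -0.0, 0.0]
force: [-4.3, 0.8, 13.0]
finger_gap: 84.9
gripper_force: 6.1
```

Contact is at TCP z = 57. I'll lift about 2.5 mm and push, stopping short for a look.

```bash
python3 -m crank '[[[0.085,0,0,-0.002,0,0,0],[0.085,0,0,-0.0042,0,0,0],[0.085,0,0,-0.0042,0,0,0]]]'; python3 -m crank '[[[0.085,-0.006,0,0,0,0,0],[0.085,-0.012,0,0,0,0,0],[0.085,-0.018,0,0,0,0,0],[0.085,-0.023,0,0,0,0,0],[0.085,-0.028,0,0,0,0,0],[0.085,-0.033,0,0,0,0,0],[0.085,-0.038,0,0,0,0,0],[0.085,-0.043,0,0,0,0,0],[0.085,-0.048,0,0,0,0,0],[0.085,-0.052,0,0,0,0,0],[0.085,-0.055,0,0,0,0,0],[0.085,-0.055,0,0,0,0,0]]]'; python3 - <<'E'
from plant import r; import cv2,numpy as np
for n in("wrist","top","scene"):
    c=r.camera(n);cv2.imwrite(f"pics/{n}2.png",c["frame"][:,:,::-1])
a=cv2.imread("pics/wrist2.png")
b=cv2.resize(cv2.imread("pics/scene2.png")[143:245,145:298],None,fx=4,fy=4,interpolation=cv2.INTER_CUBIC)[:, :288*2+30]
b=cv2.resize(cv2.imread("pics/scene2.png")[180:245,180:260],None,fx=5,fy=5,interpolation=cv2.INTER_CUBIC)
a=cv2.copyMakeBorder(cv2.resize(a,(384,288)),0,600-288,0,0,cv2.BORDER_CONSTANT)
o=np.zeros((600,800,3),np.uint8);o[:,:384]=a;o[:325,390:790]=b
t=cv2.resize(cv2.imread("pics/top2.png")[128:173,250:315],None,fx=6,fy=6,interpolation=cv2.INTER_CUBIC);o[330:600,390:780]=t
cv2.imwrite("pics/m2.png",o)
E
```

```text
time_s: 5.13
tool_pos: [499.4, -89.5, 59.8]
tool_rot: [-0.053, 0.999, -0.0, 0.0]
force: [0.2, -0.3, -0.6]
finger_gap: 84.5
gripper_force: 0.0
time_s: 6.13
tool_pos: [554.6, -83.6, 59.5]
tool_rot: [-0.053, 0.999, -0.0, 0.0]
force: [-0.4, 0.1, 0.3]
finger_gap: 85.3
gripper_force: 0.0
```

View pics/m2.png

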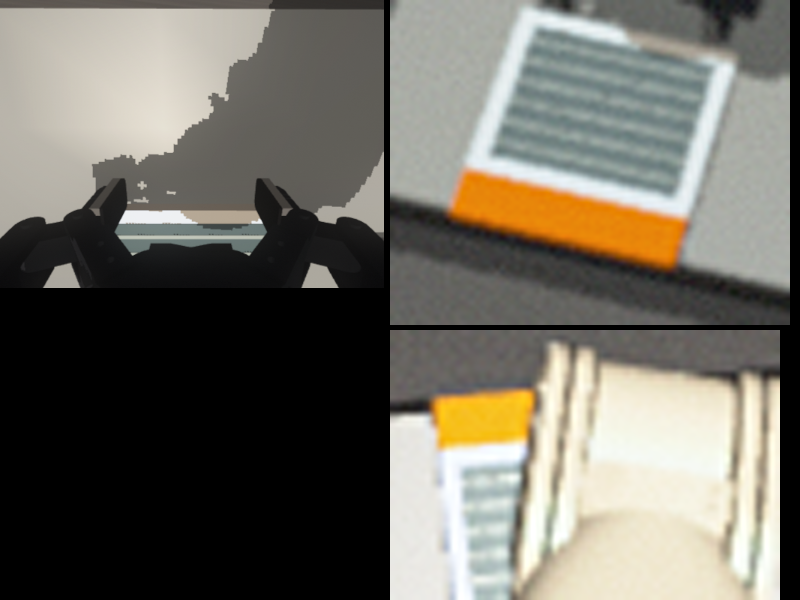

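The fingers sit square behind the panel, and the band has nearly reached the nosing. In the scene inset the border ends are at (467,170) and (687,217), and the band's far corners at (450,215) and (678,268).

```bash
python3 - <<'E'
from h import *; from plant import r
c=r.camera("scene")
N=ray(c,crop([(733,120),(175,5),(640,488),(25,345)],5,(145,143)),70)
y=np.array([-np.sin(np.radians(5.93)),np.cos(np.radians(5.93))]);x=np.array([y[1],-y[0]])
for nm,o in(("near-edge",N[:2].mean(0)+130*x),("wrist",np.array([579.1,-96.5]))):
    f=lambda P:(P-o)@np.c_[x,y]
    print(nm,"step corners",f(N).ravel())
    print("before",f(ray(c,crop([(491,360),(270,320)],5,(145,143)),78)).ravel())
    print("now L,R border, L,R end",f(ray(c,crop([(297,217),(77,170),(288,268),(60,215)],5,(180,180)),78)).ravel())
# predicted pixels of true far edge with nosing in inset
o=np.array([579.1,-96.5])
print((proj(c,[np.r_[o+130*x+s*y,70] for s in(-180,180)])+.5-[145,143])*5)
E
```

```text
near-edge step corners [-131.5  177.1 -128.5 -177.1  120.7  179.3  122.2 -179.8]
before [ 68.5  80.5  75.4 -47.8]
now L,R border, L,R end [ 96.9  77.3  99.6 -50.6 128.6  80.9 129.2 -50.8]
wrist step corners [-129.5  175.8 -126.4 -178.5  122.8  178.   124.3 -181.1]
before [ 70.6  79.2  77.5 -49.2]
now L,R border, L,R end [ 99.   75.9 101.7 -52.  130.6  79.6 131.2 -52.1]
[[ 23.7 354.5]
 [641.1 500.9]]
```

```bash
python3 -m crank '[[[0.085,-0.004,0,0,0,0,0],[0.085,-0.008,0,0,0,0,0],[0.085,-0.012,0,0,0,0,0],[0.085,-0.016,0,0,0,0,0],[0.085,-0.02,0,0,0,0,0],[0.085,-0.023,0,0,0,0,0],[0.085,-0.026,0,0,0,0,0],[0.085,-0.028,0,0,0,0,0],[0.085,-0.028,0,0,0,0,0],[0.085,-0.028,0,0,0,0,0]]]'; python3 - <<'E'
from plant import r; import cv2,numpy as np
ims=[r.camera("scene")["frame"][:,:,::-1].astype(float) for _ in range(6)]
a=np.mean(ims,0).astype(np.uint8)
cv2.imwrite("pics/s3.png",cv2.resize(a[195:250,175:275],None,fx=8,fy=8,interpolation=cv2.INTER_CUBIC))
E
```

```text
time_s: 7.17
tool_pos: [582.1, -80.7, 59.5]
tool_rot: [-0.053, 0.999, 0.0, 0.0]
force: [-0.8, -0.1, -0.8]
finger_gap: 85.2
gripper_force: 0.0
```

View pics/s3.png

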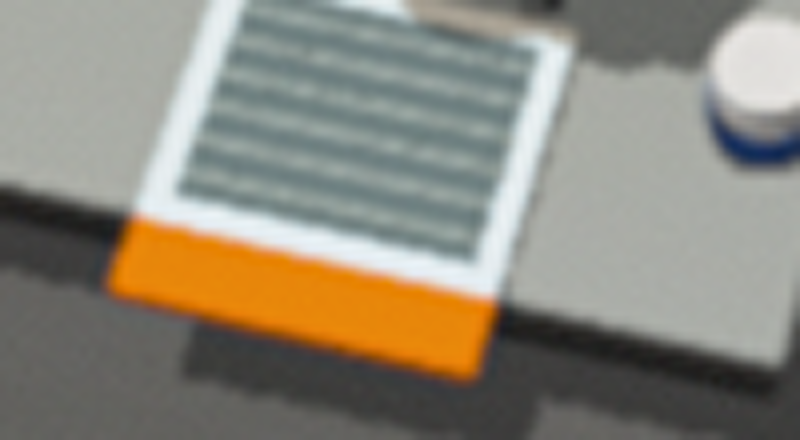

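The border ends are now at (133,216) and (498,300), and the overhanging band's corners at (107,290) and (474,380). The grey/nosing boundary runs from about (0,190) to (780,368).

```bash
python3 - <<'E'
from h import *; from plant import r
c=r.camera("scene")
y=np.array([-np.sin(np.radians(5.93)),np.cos(np.radians(5.93))]);x=np.array([y[1],-y[0]])
o=np.array([579.1,-96.5]);f=lambda P:(P-o)@np.c_[x,y]
print(f(ray(c,crop([(498,300),(133,216),(474,380),(107,290)],8,(175,195)),78)))
print("grey edge",f(ray(c,crop([(0,190),(130,217),(510,305),(780,368)],8,(175,195)),70)))
print("black lower",f(ray(c,crop([(0,212),(130,239),(510,326),(775,392)],8,(175,195)),70)))
s=r.get_state();print(f(s["tool_pos"][:2][None]))
E
```

```text
[[127.6  77.6]
 [128.4 -54.3]
 [158.8  77.8]
 [158.  -53.8]]
grey edge [[ 126.7 -105.1]
 [ 125.3  -57.4]
 [ 124.6   80.8]
 [ 124.2  176.8]]
black lower [[ 135.  -102.2]
 [ 133.5  -54.6]
 [ 132.3   83. ]
 [ 133.5  177.2]]
[[ 4.1 15.4]]
```

The border is at 127.6 and 128.4 mm (edge at 130, within tolerance and square). One last 1.5 mm nudge, then back off and rise.

```bash
python3 -m crank '[[[0.085,-0.0008,0,0,0,0,0],[0.085,-0.0015,0,0,0,0,0],[0.085,-0.0015,0,0,0,0,0],[0.085,-0.0015,0,0,0,0,0],[0.085,0.01,0,0,0,0,0],[0.085,0.03,0,0,0,0,0],[0.085,0.05,0,0,0,0,0],[0.085,0.05,0,0,0,0,0],[0.085,0.05,0,0,0,0,0]]]' && python3 -m crank '[[[0.085,0,0,-0.02,0,0,0],[0.085,0.01,0,-0.05,0,0,0],[0.085,0.04,0,-0.085,0,0,0],[0.085,0.08,0,-0.12,0,0,0],[0.085,0.11,0,-0.15,0,0,0],[0.085,0.14,0,-0.16,0,0,0],[0.085,0.16,0,-0.16,0,0,0],[0.085,0.16,0,-0.16,0,0,0],[0.085,0.16,0,-0.16,0,0,0]]]'; python3 - <<'E'
from plant import r; import cv2,numpy as np
f=lambda n:np.mean([r.camera(n)["frame"][:,:,::-1].astype(float) for _ in range(5)],0).astype(np.uint8)
a=cv2.resize(f("top")[124:180,222:350],None,fx=6,fy=5*1.2,interpolation=cv2.INTER_CUBIC)[:290]
b=cv2.resize(f("scene")[190:250,150:280],None,fx=5,fy=5,interpolation=cv2.INTER_CUBIC)
o=np.zeros((600,768,3),np.uint8);o[:a.shape[0]]=a;o[300:,:650]=b;cv2.imwrite("pics/f.png",o)
E
```

```text
time_s: 8.27
tool_pos: [531.4, -86.0, 59.6]
tool_rot: [-0.052, 0.999, 0.0, 0.0]
force: [0.1, 0.6, 0.1]
finger_gap: 85.1
gripper_force: 0.0
time_s: 9.02
tool_pos: [373.6, -103.1, 220.9]
tool_rot: [-0.052, 0.999, -0.001, 0.002]
force: [0.4, 0.2, -0.2]
finger_gap: 85.1
gripper_force: 0.0
```

View pics/f.png

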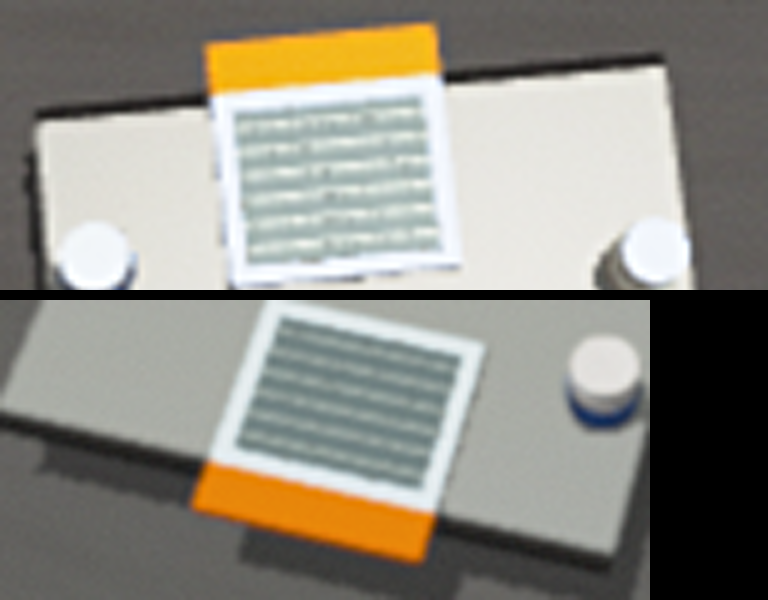

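The panel lies flat and square, with the tin and jar where they were. In the top view the border ends are at (212,95) and (440,75), next to the nosing's outer edge, which runs (38,112)–(662,55). I'll check this numerically.

```bash
python3 - <<'E'
from h import *; from plant import r
y=np.array([-np.sin(np.radians(5.93)),np.cos(np.radians(5.93))]);x=np.array([y[1],-y[0]])
o=np.array([579.1,-96.5]);f=lambda P:((P-o)@np.c_[x,y])[:,0]
c=r.camera("top");g=lambda p,z:f(ray(c,crop(p,6,(222,124)),z))
print("top border",g([(212,95),(440,75)],78),"end",g([(206,44),(436,24)],78),"near",g([(232,285),(460,268)],78),"nosing outer",g([(38,112),(205,97),(448,75),(662,55)],70),"grey",g([(38,122),(662,66)],70))
c=r.camera("scene");g=lambda p,z:f(ray(c,crop(np.array(p)-[0,300],5,(150,190)),z))
print("scene border",g([(434,514),(209,463)],78),"end",g([(423,563),(192,508)],78))
print("wrist-based tcp",f(r.get_state()["tool_pos"][:2][None]))
E
```

```text
top border [126.3 125.9] end [156.3 155.8] near [16.7 14.2] nosing outer [128.  127.9 127.8 128.1] grey [122.2 121.7]
scene border [128.8 130.2] end [158.9 159.1]
wrist-based tcp [-205.8]
```

Relative to the nosing's outer edge the border is within about 2 mm at both ends, so I'm handing in.

```bash
python3 -c "
from plant import r
print(r.sign_off())"
```

```text
the job is handed in; nothing more can be done
None
```

The prefilter was pushed flat and square until its orange band hangs about 28–30 mm past the step's far edge by camera measurement, with the tin and jar still in place and the arm clear; the job is handed in, but no verdict came back.

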